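# Dress the two stands of a jewellery stall

### The arm

A 6-joint arm with a two-finger parallel gripper is mounted at the origin on the work surface. World frame = base frame: x ahead of the robot, y to its left, z up, the work surface at z = 0. Lengths are in mm, angles in rad, forces in N, time in s.
With the tool pointing down it reaches from about 350 to 775 mm from the base axis. Payload 7.3 kg.
Tool frame: the origin (TCP) lies midway between the tips of the shut fingers; the grasp point (between the pads) lies 19 mm behind it; z points along the fingers, x is the direction in which the jaws open and shut, and the axes are right-handed (so a half turn about z gives the same grasp; the last joint's range is limited). The gripper opens to 92 mm and grips with 3 to 60 N. Pads are 19 mm wide; open, the fingers measure 130 mm over their backs; the gripper's body (75 mm by 190 mm) begins 47 mm behind the grasp point.
Start: joints at [-1.421, 0.342, 1.524, -0, 1.275, -0.146], TCP at [153.063, -502.212, 226.741] pointing down, gripper open.
Joint ranges: [-2.53, 2.53], [-0.77, 2.02], [0.04, 2.7], [-1, 4.14], [0.28, 2.66], [-3.11, 3.11]. Speed limits (rad/s): [2.57, 2.57, 3.14, 3.14, 3.14, 3.14].

### API

Orientations are given as [roll, pitch, yaw] about the fixed x, y, z axes, in that order (R = Rz(yaw) Ry(pitch) Rx(roll)).
In Python, from plant import bot gives the robot as it stands.
- The arm moves only by the shell command python3 -m pendant 'ROWS' [OPENING]. ROWS is JSON, a list of rows, each an object with "linear": the shift along the world's x, y, z in mm, a list of three; "twist": the turn about the world's z in degrees. In form: [{"linear": [x, y, z], "twist": twist}, ...]. A call has 1 to 20 rows; each row is the pose to reach, as a shift and turn from the pose commanded when the call began; what a row does not reach only later rows make up. A row lasts 1/8 s, in which the tool goes at most 62.5 mm and 10.7 degrees, less where a joint would pass 70% of its speed; a pose out of reach is approached as far as the arm can. A call with a gripper value outside its range is refused whole. OPENING is the closure in counts, from 0 (fully open) to 255 (shut), set as the call begins (- or left out, the last holds). The fingers move at their own pace and stop on an object; the grip force is fixed at half the most. Time passes only in rows, so rows that repeat a pose let the fingers close. It gives the time, the measured TCP pose, the force and the opening at its end, in the units of the state.
- bot.get_obs(): the state, without advancing time (a new reading comes with each control period).
- bot.capture(name): name is "scene" or "top" or "wrist"; returns a dict with "frame" (400x640x3 uint8, blue, green, red), "z_map" (400x640 float32, mm along the optical axis (not along the pixel's ray), 0 where there is no reading), "fx", "fy", "cx", "cy" (pixels), "k1" (the pictures are not rectified: a ray, as slopes to the right and down, at radius r is drawn at 1 + k1 r^2 times it, then the intrinsics apply), "rvec" (rotation vector, rad) and "tvec" (3), from world to camera coordinates, as OpenCV has them. Camera axes: x right, y down, z forward; pixel columns grow to the right and rows downward; lengths in mm; the calibration is good to about 2 mm. A picture is of the moment at which its call begins.
- bot.close_job(): hands the job in, once; it reports no verdict.
The state is a dict: "time": time; "joint_positions": joint angles; "dq": joint speeds; "tau": joint torques, N m; "tool_pos": TCP position; "tcp_rot": TCP orientation; "contact_force": force on the tool from outside, world axes, zero at the start; "moment": the same for the moment, N m; "grip_width": finger opening in mm.
Only numpy, scipy, OpenCV 4.12 (cv2) and the standard library are available. Lean on these libraries where they do the work, as an engineer would, in place of code of your own. Each camera call takes 0.05 s, during which the arm holds its last target. There are 200 camera calls.

### The job

Put the two large wooden bangles over the wide post and the two small wooden scarf rings over the slim post. On each post the faceted (eight-sided) one goes underneath, flat on the stand's base, and the plain round one lies flat on top of it. Leave the little tin, the ring cone and the dish where they stand.

Things in the scene. Friction and masses are not known exactly. Their poses are not given: they have to be found in the camera images.
- faceted_bangle: Large eight-sided bangle: octagonal ring 68 mm across flats outside (74 mm across corners), bore 50 mm across flats, 22 mm high, about 45 g, plain brown wood, lying flat and loose on the table. Origin: centre of its underside; z up along the bore; flats face its own x and y axes and every 45 degrees between.
- round_bangle: Large round bangle: plain circular ring 68 mm outside diameter, bore 50 mm, 14 mm high, about 30 g, plain brown wood, lying flat and loose on the table. Origin: centre of its underside; z up along the bore.
- faceted_scarf_ring: Small eight-sided scarf ring: octagonal ring 46 mm across flats outside (50 mm across corners), bore 30 mm across flats, 22 mm high, about 25 g, plain brown wood, lying flat and loose on the table. Origin: centre of its underside; z up along the bore; flats face its own x and y axes and every 45 degrees between.
- round_scarf_ring: Small round scarf ring: plain circular ring 46 mm outside diameter, bore 30 mm, 14 mm high, about 18 g, plain brown wood, lying flat and loose on the table. Origin: centre of its underside; z up along the bore.
- wide_stand: Stand with the wide post, for the bangles: black round base 90 mm across and 15 mm thick, upright steel post 34 mm in diameter at its centre, its top 66 mm above the table (the last 4 mm narrower). Firmly fixed. Origin: centre of the base's underside, on the table; z up along the post.
- slim_stand: Stand with the slim post, for the scarf rings: black round base 80 mm across and 15 mm thick, upright steel post 14 mm in diameter at its centre, its top 66 mm above the table (the last 4 mm narrower). Firmly fixed. Origin: centre of the base's underside, on the table; z up along the post.
- tin: Bystander: small round closed aluminium tin, 44 mm across, 40 mm high, loose. Origin: centre of its underside.
- ring_cone: Bystander: white ceramic finger-ring cone, foot 42 mm across, pointed, 56 mm high, loose. Origin: centre of its underside.
- dish: Bystander: small blue ceramic bowl, 76 mm across, 25 mm high, loose. Origin: centre of its underside.
Not all that is in view belongs to the job. What is shaped like the round_bangle but pink is not meant. What is shaped like the round_scarf_ring but purple is not meant.

How it is judged:
By the outcome, as a careful person would: the job done as asked, in the order asked, and still so for the second after the job is handed in, with the robot touching nothing.
It also fails if it takes over 106 s, if anything falls off the work surface, if the arm or the gripper's body presses on something with over 40 N, if the wrist force passes 120 N, or if a joint passes its speed limit or range.

## Working session

There is one attempt and no reset: what is moved stays moved. The work goes in short steps, Python scripts to look and compute and a shell command to move; the robot and the scene stay as the last step left them, time stands still between calls to the robot, and variables do not carry over. Pictures are saved under pics/ and viewed, about 12 in all and at most 16, crops included, and the job is handed in when it is done.

```bash
ls; mkdir -p pics
cat > h.py <<'E'
import numpy as np, cv2
from plant import bot
def cap(n):
    c=bot.capture(n); c['R']=cv2.Rodrigues(np.array(c['rvec'],float))[0]; c['t']=np.array(c['tvec'],float).ravel()
    c['K']=np.array([[c['fx'],0,c['cx']],[0,c['fy'],c['cy']],[0,0,1.]]); c['D']=np.array([c['k1'],0,0,0,0.]); return c
def xyz(c):
    h,w=c['z_map'].shape; u,v=np.meshgrid(np.arange(w),np.arange(h))
    p=cv2.undistortPoints(np.stack([u,v],-1).reshape(-1,1,2).astype(np.float64),c['K'],c['D']).reshape(h,w,2)
    z=c['z_map'].astype(float)[...,None]; P=np.concatenate([p*z,z],-1)
    W=(P-c['t'])@c['R']; W[c['z_map']==0]=np.nan; return W
E
python3 - <<'E'
from h import *
for n in('scene','top'):
    c=cap(n); cv2.imwrite(f'pics/{n}1.png',c['frame']); print(n,c['R'].tolist(),-c['R'].T@c['t'],c['fx'])
    np.save(f'pics/{n}1.npy',xyz(c))
print(bot.get_obs())
E
```

```text
pics
scene [[-0.7784620071386039, 0.6275934782225239, 0.01110538312219228], [0.5247133138487723, 0.6603564683197628, -0.537219948455091], [-0.3444892475993643, -0.41237817696964174, -0.8433690754631799]] [ 944.35359014  543.61633994 1171.77540733] 516.2146836872961
top [[0.0021845349401330427, -0.9997892088225437, 0.02041484090282252], [-0.9978065125009574, -0.0035299843644971407, -0.06610372773954132], [0.06616185772612751, -0.02022565530158719, -0.9976038950654958]] [ 412.84708122   10.87872962 1129.0229593 ] 500.6728000236834
{'time': 0.1, 'joint_positions': array([-1.42101357e+00,  3.42650710e-01,  1.52487568e+00,  1.58623178e-05,
        1.27539723e+00, -1.45996290e-01]), 'dq': array([-0.00020481, -0.00259444, -0.00287697, -0.00023702,  0.00074902,
        0.0010413 ]), 'tau': array([ 1.57444862e-03, -4.32003379e+01, -2.44694424e+01,  7.18525588e-02,
        5.25904284e-02, -4.41843486e-05]), 'tool_pos': array([ 153.00618289, -501.85334924,  226.13165917]), 'tcp_rot': array([-3.14138402e+00,  1.31460433e-03, -1.27502177e+00]), 'contact_force': array([ 0.78456459,  0.3159599 , -0.10127152]), 'moment': array([ 0.05641578, -0.02194834,  0.02171627]), 'grip_width': 91.78203933782099}
```

View pics/top1.png

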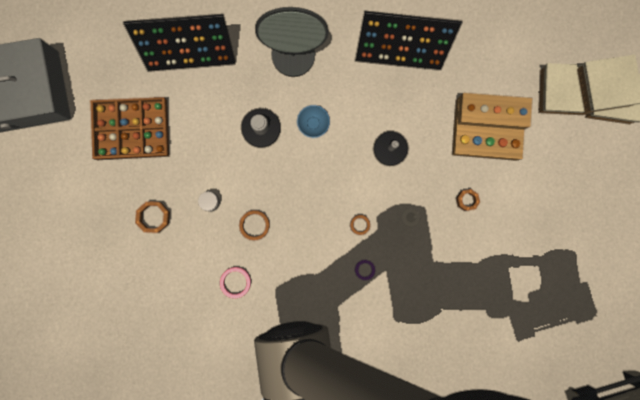

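View pics/scene1.png

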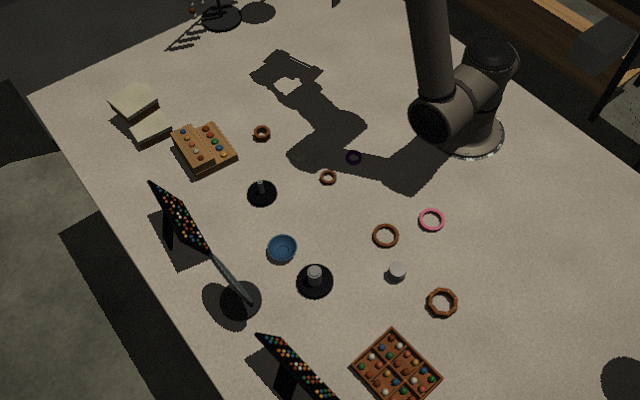

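Top view: faceted bangle (153,216), round bangle (254,224), round scarf ring (360,224), faceted scarf ring (468,199), wide stand (260,126), slim stand (391,148), tin or cone (208,200), dish (313,121). The pink (235,282) and purple (365,270) rings are decoys.

Run:
```python
from h import *
W=np.load('pics/top1.npy'); Z=W[...,2]
print('table',np.nanmedian(Z[230:320,150:220]))
for n,(u,v,r) in dict(fb=(153,216,22),rb=(254,224,20),rs=(360,224,15),fs=(468,199,15),wide=(260,126,24),slim=(391,148,22),tin=(208,200,14),dish=(313,121,20),pink=(235,282,20),purp=(365,270,14),shadowcircle=(410,215,12)).items():
    s=W[v-r:v+r+1,u-r:u+r+1].reshape(-1,3); s=s[np.isfinite(s[:,2])]
    m=s[s[:,2]>6]; 
    if len(m)<10: print(n,len(m),s[:,:].mean(0)); continue
    (cx,cy),rad=cv2.minEnclosingCircle(m[:,:2].astype(np.float32))
    print(n,len(m),'mean',m.mean(0).round(1),'circ',round(cx,1),round(cy,1),round(2*rad,1),'ztop',np.percentile(m[:,2],[50,90,99]).round(1))
    if n in('wide','slim'):
        t=m[m[:,2]>50]; print('  post',len(t),t.mean(0) if len(t) else '')
# other tall blobs
m=np.where(np.nan_to_num(Z)>8,255,0).astype(np.uint8)
k,l,st,ce=cv2.connectedComponentsWithStats(m)
for i in range(1,k):
    if st[i,4]>15: print(st[i],ce[i].round(),np.nanmax(Z[l==i]).round())
```

```text
table 0.4547306537673318
fb 515 mean [448.3 344.6  20.4] circ 450.7 356.5 97.0 ztop [21.6 25.  27. ]
rb 345 mean [431.4 124.2  13.9] circ 425.5 121.2 80.3 ztop [14.  16.8 18.9]
rs 206 mean [ 432.5 -111.9   13.9] circ 434.6 -116.2 72.3 ztop [14.3 16.8 19.6]
fs 282 mean [ 488.6 -352.4   20.2] circ 488.7 -353.1 48.8 ztop [21.9 24.6 27.1]
wide 1253 mean [648.  110.   24.2] circ 662.3 101.1 124.0 ztop [16.2 64.1 68.5]
  post 208 [649.28848935 110.5552211   64.29067421]
slim 985 mean [ 604.5 -180.5   17.7] circ 607.0 -190.2 110.1 ztop [15.6 19.2 64.7]
  post 41 [ 604.9326767  -181.24901586   62.15018141]
tin 353 mean [482.7 219.1  36.9] circ 489.1 219.4 74.1 ztop [40.2 42.9 45. ]
dish 795 mean [665.4  -6.9  16.6] circ 670.7 -17.3 100.0 ztop [16.1 25.3 28.5]
pink 371 mean [304.  163.1  13.8] circ 300.4 162.3 75.0 ztop [13.9 16.7 19.1]
purp 209 mean [ 332.5 -121.7   14.1] circ 327.6 -125.7 59.2 ztop [14.4 17.  18.9]
shadowcircle 241 mean [ 450.1 -224.3   17. ] circ 454.1 -231.7 63.2 ztop [10.1 43.4 56.6]
[ 255    7   73   69 3461] [291.  37.] 208.0
[ 354   10  109   60 4726] [406.  39.] 147.0
[ 123   14  113   58 4883] [182.  41.] 146.0
[   0   38   71   94 5362] [31. 85.] 103.0
[ 539   55  101   69 5570] [593.  89.] 87.0
[ 452   93   81   68 4608] [491. 125.] 74.0
[  90   97   80   63 2950] [129. 128.] 32.0
[297 105  33  33 713] [313. 120.] 30.0
[ 241  108   40   39 1237] [260. 127.] 72.0
[373 130  36  36 973] [390. 148.] 68.0
[457 189  23  22 268] [468. 199.] 29.0
[198 191  22  20 344] [209. 201.] 46.0
[135 201  35  33 497] [152. 217.] 29.0
[402 208  18  18 175] [410. 217.] 58.0
[239 210  30  30 336] [253. 225.] 19.0
[350 214  20  21 195] [360. 224.] 20.0
[354 259  21  22 206] [364. 270.] 20.0
[220 267  31  32 357] [235. 283.] 21.0
[ 254  321  276   79 9140] [333. 371.] 711.0
[ 564  370   76   30 1179] [608. 389.] 389.0
```

```bash
python3 -m pendant '[{"linear":[60,27,0],"twist":0},{"linear":[120,54,0],"twist":0},{"linear":[180,80,0],"twist":0},{"linear":[235,105,0],"twist":0},{"linear":[290,130,0],"twist":0},{"linear":[336,150,0],"twist":0},{"linear":[336,150,0],"twist":0},{"linear":[336,150,0],"twist":0},{"linear":[336,150,0],"twist":0}]' 0
python3 - <<'E'
from h import *
c=cap('wrist'); cv2.imwrite('pics/w1.png',c['frame']); W=xyz(c); np.save('pics/w1.npy',W)
m=np.where((np.nan_to_num(W[...,2])>8)&(np.nan_to_num(W[...,2])<60),255,0).astype(np.uint8)
k,l,st,ce=cv2.connectedComponentsWithStats(m)
for i in range(1,k):
    if st[i,4]>200: print(st[i],ce[i].round(),W[l==i].mean(0).round(1))
print(-c['R'].T@c['t'],c['R'].round(2).tolist(),c['fx'])
E
```

```text
time: 1.23
tool_pos: [487.9, -352.9, 226.7]
tcp_rot: [3.141, 0.0, -1.277]
contact_force: [0.5, 0.7, -0.5]
grip_width: 91.7
[ 164    0   74   64 3721] [202.  29.] [ 601.5 -185.7   16.8]
[  318     0   173   126 11469] [397.  62.] [ 627.1 -397.4   36.1]
[ 510    0  130  122 8050] [579.  44.] [ 704.8 -577.4   37.5]
[102 138  39  37 702] [121. 156.] [ 434.5 -113.    13. ]
[300 150  39  40 815] [318. 169.] [ 489.6 -351.9   20.8]
[197 154  31  27 564] [212. 169.] [ 454.1 -228.4   23.8]
[105 212  35  33 601] [122. 228.] [ 335.3 -123.1   12.8]
[ 567.67133695 -328.51759108  384.71033585] [[0.29, -0.96, -0.0], [-0.91, -0.28, 0.3], [-0.29, -0.09, -0.95]] 306.6583724272606
```

View pics/w1.png

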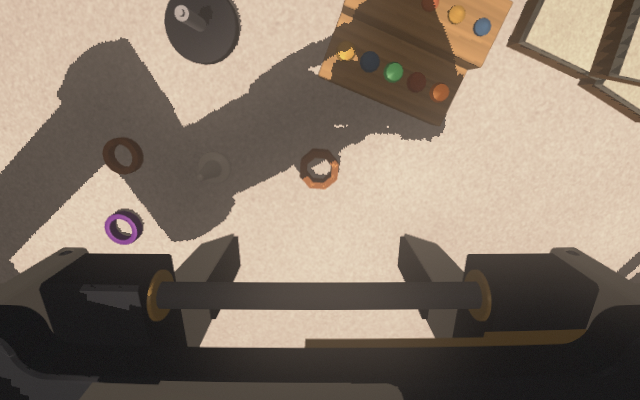

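```bash
cat >> h.py <<'E'
def rectify(c,x,y,z,half=50,s=4):
    "world-aligned crop at height z: col -> +x, row -> +y, s px/mm"
    g=np.arange(-half,half,1/s); X,Y=np.meshgrid(x+g,y+g); P=np.stack([X,Y,np.full_like(X,z)],-1).reshape(-1,3)
    uv=cv2.projectPoints(P,np.array(c['rvec'],float),c['t'],c['K'],c['D'])[0].reshape(*X.shape,2).astype(np.float32)
    return cv2.remap(c['frame'],uv[...,0],uv[...,1],cv2.INTER_CUBIC), cv2.remap(c['z_map'],uv[...,0],uv[...,1],cv2.INTER_NEAREST), X,Y
def octfit(c,x,y,af,bore,z=22,half=50):
    "fit octagonal annulus to the points near the top face; returns score,x,y,deg"
    im,zm,X,Y=rectify(c,x,y,z,half,2)
    d=(np.stack([X,Y,np.full_like(X,z)],-1)@c['R'].T+c['t'])[...,2]
    M=(np.abs(zm-d)<7).astype(float)
    out=[]
    for dx in np.arange(-5,5.1,1):
      for dy in np.arange(-5,5.1,1):
        for a in range(0,45,3):
          t=np.radians(a+45*np.arange(4)); u=X-x-dx; v=Y-y-dy
          r=np.max([np.abs(u*np.cos(q)+v*np.sin(q)) for q in t],0)
          m=(r<af/2)&(r>bore/2); out.append(((M*m).sum()/np.maximum(M,m).sum(),x+dx,y+dy,a))
    return max(out),[max(o[0] for o in out if o[3]==a).round(3) for a in range(0,45,3)]
E
python3 - <<'E'
from h import *
w=cap('wrist'); t=cap('top')
print(octfit(w,489,-352,46,30)); print(octfit(t,489,-352,46,30)); print(octfit(t,448.3,344.6,68,50))
a=rectify(w,489,-352,22,35,6)[0];b=rectify(t,448,344.6,22,45,5)[0]
a=cv2.resize(a,(400,400));b=cv2.resize(b,(400,400));cv2.imwrite('pics/oct.png',np.hstack([a,b]))
E
```

```text
((np.float64(0.8690004403346543), np.float64(489.0), np.float64(-352.0), 12), [np.float64(0.8), np.float64(0.823), np.float64(0.842), np.float64(0.859), np.float64(0.869), np.float64(0.865), np.float64(0.85), np.float64(0.834), np.float64(0.818), np.float64(0.802), np.float64(0.795), np.float64(0.791), np.float64(0.79), np.float64(0.791), np.float64(0.798)])
((np.float64(0.520631341600902), np.float64(489.0), np.float64(-352.0), 12), [np.float64(0.507), np.float64(0.515), np.float64(0.518), np.float64(0.52), np.float64(0.521), np.float64(0.515), np.float64(0.511), np.float64(0.505), np.float64(0.502), np.float64(0.5), np.float64(0.5), np.float64(0.502), np.float64(0.505), np.float64(0.509), np.float64(0.51)])
((np.float64(0.7756373937677054), np.float64(448.3), np.float64(345.6), 39), [np.float64(0.764), np.float64(0.758), np.float64(0.746), np.float64(0.729), np.float64(0.718), np.float64(0.711), np.float64(0.708), np.float64(0.71), np.float64(0.718), np.float64(0.731), np.float64(0.743), np.float64(0.757), np.float64(0.765), np.float64(0.776), np.float64(0.774)])
```

View pics/oct.png

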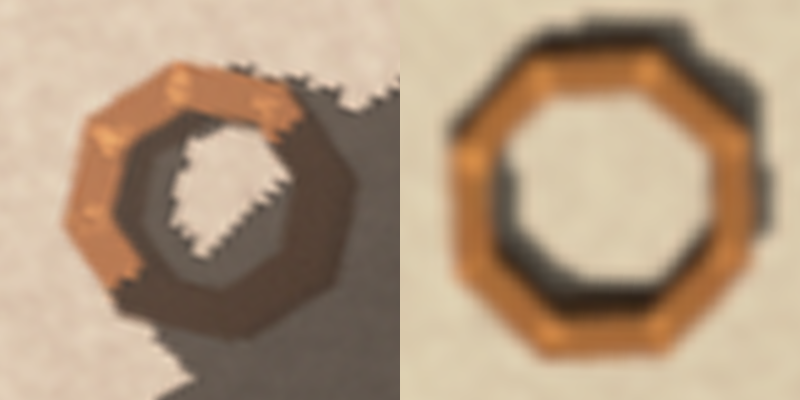

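Run:
```python
from h import *
W=np.load('pics/top1.npy')[93:162,450:535].reshape(-1,3); a=np.radians(-77.5); d=W-[489,-352,0]
along=d@[np.cos(a),np.sin(a),0]; perp=d@[-np.sin(a),np.cos(a),0]
m=(W[:,2]>15)&(abs(along)<105); print(perp[m].min(), [ (z,perp[m&(W[:,2]>z)].min().round(1)) for z in(20,30,40,50,60) if (m&(W[:,2]>z)).any()])
```

```text
71.6641109473232 [(20, np.float64(71.7)), (30, np.float64(72.4)), (40, np.float64(101.1)), (50, np.float64(138.2)), (60, np.float64(138.7))]
```

```bash
python3 -m pendant '[{"linear":[1,1,-60],"twist":-4.5},{"linear":[1,1,-120],"twist":-4.5},{"linear":[1,1,-170],"twist":-4.5},{"linear":[1,1,-200],"twist":-4.5},{"linear":[1,1,-215],"twist":-4.5},{"linear":[1,1,-222],"twist":-4.5},{"linear":[1,1,-222],"twist":-4.5}]' 0 && python3 -m pendant '[{"linear":[0,0,0],"twist":0},{"linear":[0,0,0],"twist":0},{"linear":[0,0,0],"twist":0},{"linear":[0,0,0],"twist":0},{"linear":[0,0,0],"twist":0},{"linear":[0,0,0],"twist":0},{"linear":[0,0,0],"twist":0},{"linear":[0,0,0],"twist":0}]' 255
```

```text
time: 2.25
tool_pos: [490.4, -351.7, 5.5]
tcp_rot: [-3.141, -0.001, -1.354]
contact_force: [0.1, -0.2, 0.1]
grip_width: 91.9
time: 3.25
tool_pos: [490.1, -351.2, 4.8]
tcp_rot: [3.142, -0.0, -1.353]
contact_force: [0.3, -0.0, 0.5]
grip_width: 45.7
```

```bash
python3 -m pendant '[{"linear":[0,0,40],"twist":0},{"linear":[0,0,90],"twist":0},{"linear":[10,20,120],"twist":0},{"linear":[40,60,130],"twist":0},{"linear":[75,110,130],"twist":0},{"linear":[105,155,130],"twist":0},{"linear":[115,170,130],"twist":0},{"linear":[115,170,130],"twist":0},{"linear":[115,170,130],"twist":0}]'
python3 - <<'E'
from h import *
c=cap('wrist'); cv2.imwrite('pics/w2.png',c['frame']); W=xyz(c); np.save('pics/w2.npy',W)
Z=np.nan_to_num(W[...,2]); d=np.hypot(W[...,0]-605,W[...,1]+181)
p=W[(d<40)&(Z>50)&(Z<75)]; print('post',len(p),p.mean(0) if len(p) else '')
b=W[(d<55)&(Z>9)&(Z<20)]; print('base',len(b),cv2.minEnclosingCircle(b[:,:2].astype(np.float32)) if len(b) else '')
q=W[(d<70)&(Z>110)&(Z<160)]; print('held',len(q),q.mean(0) if len(q) else '',q[:,:2].min(0),q[:,:2].max(0))
E
```

```text
time: 4.38
tool_pos: [604.3, -182.7, 134.6]
tcp_rot: [3.141, -0.0, -1.355]
contact_force: [-0.3, -0.0, -0.7]
grip_width: 45.7
post 289 [ 607.54136001 -180.80430203   61.2729016 ]
base 4370 ((606.0711059570312, -181.3442840576172), 40.030845642089844)
held 5516 [ 611.79206199 -180.59374648  147.12250278] [ 586.35183032 -218.66570125] [ 627.45755603 -140.72707905]
```

View pics/w2.png

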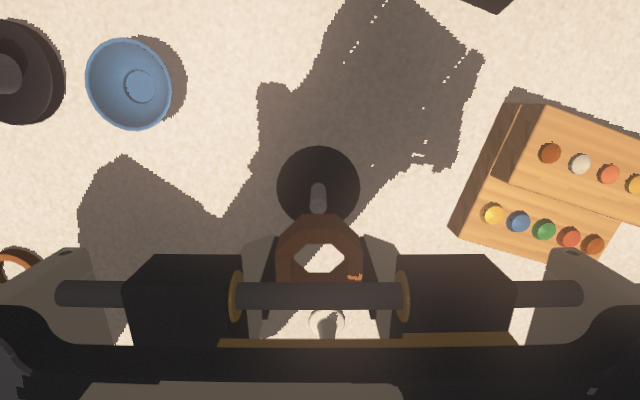

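```bash
python3 -m pendant '[{"linear":[1.5,1,-20],"twist":0},{"linear":[1.5,1,-50],"twist":0},{"linear":[1.5,1,-75],"twist":0},{"linear":[1.5,1,-95],"twist":0},{"linear":[1.5,1,-107],"twist":0},{"linear":[1.5,1,-114],"twist":0},{"linear":[1.5,1,-114],"twist":0},{"linear":[1.5,1,-114],"twist":0}]' && python3 -m pendant '[{"linear":[0,0,0],"twist":0},{"linear":[0,0,0],"twist":0},{"linear":[0,0,0],"twist":0},{"linear":[0,0,0],"twist":0},{"linear":[0,0,0],"twist":0},{"linear":[0,0,0],"twist":0}]' 0
```

```text
time: 5.42
tool_pos: [607.0, -180.5, 21.5]
tcp_rot: [-3.141, -0.001, -1.354]
contact_force: [0.4, 0.6, -0.3]
grip_width: 45.4
time: 6.18
tool_pos: [606.5, -180.2, 20.7]
tcp_rot: [3.142, -0.0, -1.354]
contact_force: [-0.0, -0.1, 0.6]
grip_width: 91.6
```

```bash
python3 -m pendant '[{"linear":[0,0,50],"twist":0},{"linear":[0,0,100],"twist":0},{"linear":[-30,12,130],"twist":0},{"linear":[-80,31,130],"twist":0},{"linear":[-130,51,130],"twist":0},{"linear":[-165,65,130],"twist":0},{"linear":[-173,68,130],"twist":0},{"linear":[-173,68,130],"twist":0},{"linear":[-173,68,130],"twist":0}]'
cat >> h.py <<'E'
def stack(W,x,y,R=60):
    d=np.hypot(W[...,0]-x,W[...,1]-y); Z=np.nan_to_num(W[...,2])
    for lo,hi in((9,20),(8,19),(28,42),(43,58),(58,75)):
        b=W[(d<R)&(Z>lo)&(Z<hi)]
        if len(b)>20: print((lo,hi),len(b),np.median(b[:,2]).round(1),'mid',((b[:,:2].min(0)+b[:,:2].max(0))/2).round(1),'ext',np.ptp(b[:,:2],axis=0).round(1))
E
python3 - <<'E'
from h import *
c=cap('wrist'); cv2.imwrite('pics/w3.png',c['frame']); W=xyz(c)
print('rs');stack(W,433,-112,40)
print('slim w');stack(W,606,-181); print('slim top');t=xyz(cap('top')); stack(t,606,-181); print('rs top');stack(t,433,-112,40)
E
```

```text
time: 7.3
tool_pos: [434.9, -112.9, 150.9]
tcp_rot: [-3.141, -0.001, -1.354]
contact_force: [-0.4, 0.9, 0.9]
grip_width: 92.1
rs
(9, 20) 938 13.7 mid [ 432.9 -111.1] ext [45.2 45.1]
(8, 19) 958 13.7 mid [ 432.9 -111.1] ext [45.2 45.1]
slim w
(9, 20) 2993 15.1 mid [ 597.3 -180.8] ext [62.1 79.2]
(8, 19) 2983 15.1 mid [ 597.3 -180.8] ext [62.1 79.2]
(28, 42) 1428 36.9 mid [ 600.  -180.1] ext [37.8 48.7]
(43, 58) 180 50.8 mid [ 603.9 -180.1] ext [10.8 12.5]
(58, 75) 225 62.2 mid [ 603.3 -181.4] ext [ 8.9 14.3]
slim top
(9, 20) 640 15.3 mid [ 605.5 -182.3] ext [79.4 79.9]
(8, 19) 619 15.2 mid [ 605.5 -182.3] ext [79.4 79.9]
(28, 42) 248 37.0 mid [ 605.2 -180.3] ext [49.2 46.8]
(58, 75) 37 62.8 mid [ 605.4 -181.6] ext [12.5 13.4]
rs top
```

View pics/w3.png

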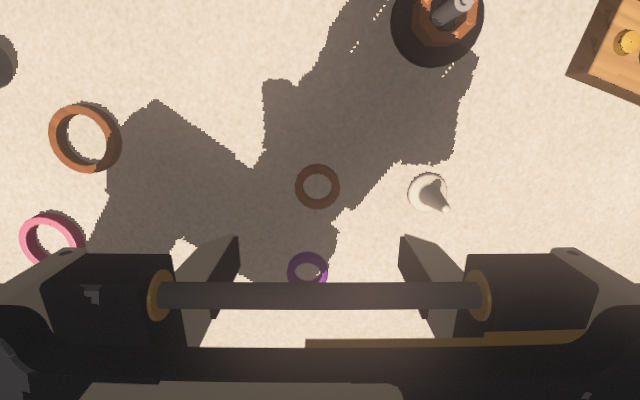

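Faceted scarf ring is seated (top at 37 mm). The round scarf ring is at pixel (317,187), world (433,-111). Next I grip it.

```bash
python3 -m pendant '[{"linear":[-1.5,1.5,-50],"twist":0},{"linear":[-1.5,1.5,-100],"twist":0},{"linear":[-1.5,1.5,-130],"twist":0},{"linear":[-1.5,1.5,-142],"twist":0},{"linear":[-1.5,1.5,-147],"twist":0},{"linear":[-1.5,1.5,-147],"twist":0},{"linear":[-1.5,1.5,-147],"twist":0}]' 0 && python3 -m pendant '[{"linear":[0,0,0],"twist":0},{"linear":[0,0,0],"twist":0},{"linear":[0,0,0],"twist":0},{"linear":[0,0,0],"twist":0},{"linear":[0,0,0],"twist":0},{"linear":[0,0,0],"twist":0},{"linear":[0,0,0],"twist":0}]' 255 && python3 -m pendant '[{"linear":[0,0,50],"twist":0},{"linear":[0,0,110],"twist":0},{"linear":[20,-8,140],"twist":0},{"linear":[70,-28,140],"twist":0},{"linear":[120,-48,140],"twist":0},{"linear":[160,-64,140],"twist":0},{"linear":[172,-69,140],"twist":0},{"linear":[172,-69,140],"twist":0},{"linear":[172,-69,140],"twist":0}]'
```

```text
time: 8.28
tool_pos: [432.8, -111.0, 4.7]
tcp_rot: [-3.14, -0.001, -1.353]
contact_force: [-0.5, 0.1, -0.3]
grip_width: 91.7
time: 9.15
tool_pos: [432.1, -110.7, 3.7]
tcp_rot: [3.142, -0.0, -1.354]
contact_force: [0.5, 0.6, -0.2]
grip_width: 44.3
time: 10.28
tool_pos: [603.2, -179.3, 143.5]
tcp_rot: [3.141, 0.001, -1.353]
contact_force: [0.1, -0.4, 0.5]
grip_width: 44.5
```

Run:
```python
from h import *
c=cap('wrist'); cv2.imwrite('pics/w4.png',c['frame'][130:350,180:480].repeat(2,0).repeat(2,1)); W=xyz(c)
p=c['frame']; Z=np.nan_to_num(W[...,2]); s=W[(np.hypot(W[...,0]-603,W[...,1]+179)<30)&(Z>125)&(Z<175)]
print(len(s),s.min(0),s.max(0),np.median(s,0)); print(bot.get_obs()['grip_width'])
```

```text
4407 [ 586.63338657 -203.70442175  139.56548173] [ 626.64509815 -149.36550541  174.98510388] [ 609.07430433 -176.95824517  153.27197896]
44.4617331162401
```

View pics/w4.png

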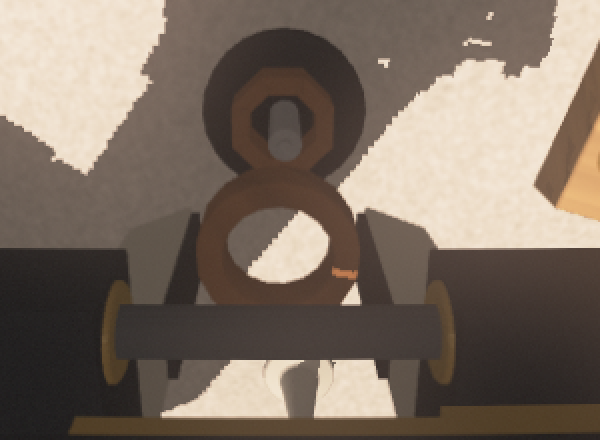

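```bash
python3 -m pendant '[{"linear":[2.5,-2,-15],"twist":0},{"linear":[2.5,-2,-45],"twist":0},{"linear":[2.5,-2,-70],"twist":0},{"linear":[2.5,-2,-88],"twist":0},{"linear":[2.5,-2,-97],"twist":0},{"linear":[2.5,-2,-101],"twist":0},{"linear":[2.5,-2,-101],"twist":0},{"linear":[2.5,-2,-101],"twist":0}]' && python3 -m pendant '[{"linear":[0,0,0],"twist":0},{"linear":[0,0,0],"twist":0},{"linear":[0,0,0],"twist":0},{"linear":[0,0,0],"twist":0},{"linear":[0,0,0],"twist":0},{"linear":[0,0,0],"twist":0}]' 0 && python3 -m pendant '[{"linear":[0,0,50],"twist":0},{"linear":[0,0,110],"twist":0},{"linear":[-10,30,150],"twist":2},{"linear":[-30,90,170],"twist":2},{"linear":[-48,150,170],"twist":2},{"linear":[-66,210,170],"twist":2},{"linear":[-84,268,170],"twist":2},{"linear":[-100,326,170],"twist":2},{"linear":[-118,384,170],"twist":2},{"linear":[-136,440,170],"twist":2},{"linear":[-150,495,170],"twist":2},{"linear":[-157,526,170],"twist":2},{"linear":[-157,526,170],"twist":2},{"linear":[-157,526,170],"twist":2}]'
python3 - <<'E'
from h import *
c=cap('wrist'); cv2.imwrite('pics/w5.png',c['frame']); W=xyz(c)
print('fb',octfit(c,448.3,345,68,50)); stack(W,448,345,50)
t=cap('top'); T=xyz(t); print('slim'); stack(T,606,-181)
T2=np.nan_to_num(T[...,2])
E
```

```text
time: 11.32
tool_pos: [607.0, -181.9, 43.6]
tcp_rot: [-3.14, -0.001, -1.354]
contact_force: [0.0, 0.1, 0.3]
grip_width: 44.4
time: 12.08
tool_pos: [606.5, -181.7, 42.7]
tcp_rot: [3.142, -0.0, -1.354]
contact_force: [0.2, 0.1, 0.7]
grip_width: 91.4
time: 13.82
tool_pos: [449.6, 343.7, 212.6]
tcp_rot: [3.141, -0.001, -1.319]
contact_force: [-0.0, -0.7, -0.4]
grip_width: 91.4
fb ((np.float64(0.8750634840020315), np.float64(449.3), np.float64(348.0), 42), [np.float64(0.86), np.float64(0.847), np.float64(0.818), np.float64(0.792), np.float64(0.775), np.float64(0.762), np.float64(0.756), np.float64(0.754), np.float64(0.759), np.float64(0.771), np.float64(0.787), np.float64(0.809), np.float64(0.834), np.float64(0.86), np.float64(0.875)])
(9, 20) 202 14.8 mid [452.8 347. ] ext [60.4 67.8]
(8, 19) 192 13.5 mid [452.8 347. ] ext [60.5 67.8]
slim
(9, 20) 566 15.2 mid [ 605.9 -181.7] ext [80.5 79.2]
(8, 19) 552 15.1 mid [ 605.9 -181.7] ext [80.5 79.2]
(28, 42) 100 36.7 mid [ 601.8 -177.2] ext [40.8 40.8]
(43, 58) 227 51.1 mid [ 607.3 -181.2] ext [44.7 43.8]
(58, 75) 36 62.3 mid [ 605.4 -181.6] ext [12.9 13.3]
```

```bash
python3 -m pendant '[{"linear":[0,3,-30],"twist":-9},{"linear":[0,3,-80],"twist":-17},{"linear":[0,3,-130],"twist":-17},{"linear":[0,3,-175],"twist":-17},{"linear":[0,3,-197],"twist":-17},{"linear":[0,3,-207],"twist":-17},{"linear":[0,3,-207],"twist":-17},{"linear":[0,3,-207],"twist":-17}]' 0 && python3 -m pendant '[{"linear":[0,0,0],"twist":0},{"linear":[0,0,0],"twist":0},{"linear":[0,0,0],"twist":0},{"linear":[0,0,0],"twist":0},{"linear":[0,0,0],"twist":0},{"linear":[0,0,0],"twist":0}]' 255 && python3 -m pendant '[{"linear":[0,0,50],"twist":0},{"linear":[0,0,105],"twist":0},{"linear":[20,-20,135],"twist":0},{"linear":[60,-65,135],"twist":0},{"linear":[100,-110,135],"twist":0},{"linear":[135,-155,135],"twist":0},{"linear":[170,-200,135],"twist":0},{"linear":[200,-236,135],"twist":0},{"linear":[200,-236,135],"twist":0},{"linear":[200,-236,135],"twist":0}]'
python3 - <<'E'
from h import *
c=cap('wrist'); cv2.imwrite('pics/w6.png',c['frame']); W=xyz(c)
stack(W,649,110.5,60); Z=np.nan_to_num(W[...,2]); s=W[(np.hypot(W[...,0]-649,W[...,1]-111)<45)&(Z>150)&(Z<165)]
print(len(s),s.min(0),s.max(0),np.median(s,0))
E
```

```text
time: 14.92
tool_pos: [450.5, 347.5, 7.0]
tcp_rot: [-3.14, 0.001, -1.616]
contact_force: [-0.3, -0.8, -0.1]
grip_width: 91.7
time: 15.68
tool_pos: [449.7, 347.4, 6.1]
tcp_rot: [-3.141, 0.0, -1.615]
contact_force: [-1.1, -0.1, 5.7]
grip_width: 67.8
time: 16.92
tool_pos: [648.9, 111.5, 139.9]
tcp_rot: [3.14, 0.0, -1.616]
contact_force: [-0.2, -0.4, -0.2]
grip_width: 68.2
(9, 20) 3898 15.0 mid [651.3 112.7] ext [89.5 89.1]
(8, 19) 3908 15.0 mid [651.3 112.7] ext [89.5 89.1]
(28, 42) 133 35.1 mid [660.8 112.4] ext [14.5 32.8]
(43, 58) 160 50.7 mid [662.2 112.6] ext [11.7 31.6]
(58, 75) 330 62.2 mid [663.2 112.5] ext [ 9.5 29.9]
5636 [612.86720089  66.90476256 150.01470947] [682.41183413 153.97354335 164.99073796] [661.6601904  111.19642973 155.73032072]
```

View pics/w6.png

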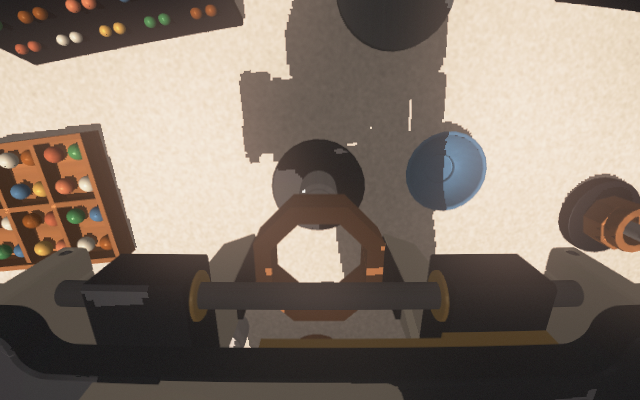

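```bash
python3 -m pendant '[{"linear":[1.5,0.5,-15],"twist":0},{"linear":[1.5,0.5,-45],"twist":0},{"linear":[1.5,0.5,-75],"twist":0},{"linear":[1.5,0.5,-100],"twist":0},{"linear":[1.5,0.5,-113],"twist":0},{"linear":[1.5,0.5,-118],"twist":0},{"linear":[1.5,0.5,-118],"twist":0},{"linear":[1.5,0.5,-118],"twist":0}]' && python3 -m pendant '[{"linear":[0,0,0],"twist":0},{"linear":[0,0,0],"twist":0},{"linear":[0,0,0],"twist":0},{"linear":[0,0,0],"twist":0},{"linear":[0,0,0],"twist":0}]' 0 && python3 -m pendant '[{"linear":[0,0,50],"twist":0},{"linear":[0,0,105],"twist":0},{"linear":[-30,2,140],"twist":0},{"linear":[-80,5,150],"twist":0},{"linear":[-130,8,150],"twist":0},{"linear":[-180,11,150],"twist":0},{"linear":[-219,13,150],"twist":0},{"linear":[-219,13,150],"twist":0},{"linear":[-219,13,150],"twist":0}]'
python3 - <<'E'
from h import *
c=cap('wrist'); cv2.imwrite('pics/w7.png',c['frame']); W=xyz(c)
stack(W,431,124,50); print('wide wrist'); stack(W,650,111)
T=xyz(cap('top')); print('wide top'); stack(T,650,111)
E
```

```text
time: 17.98
tool_pos: [651.7, 111.9, 23.8]
tcp_rot: [-3.14, 0.0, -1.615]
contact_force: [-1.0, -0.2, -0.3]
grip_width: 67.7
time: 18.6
tool_pos: [651.1, 111.8, 22.7]
tcp_rot: [-3.142, -0.0, -1.615]
contact_force: [-0.5, -1.2, -1.0]
grip_width: 92.0
time: 19.73
tool_pos: [433.1, 124.8, 173.2]
tcp_rot: [-3.14, 0.0, -1.615]
contact_force: [1.0, -0.4, -0.3]
grip_width: 91.6
(9, 20) 1437 13.8 mid [431.3 125.7] ext [67.4 66.1]
(8, 19) 1456 13.8 mid [431.3 125.7] ext [67.4 66.1]
wide wrist
wide top
(9, 20) 520 15.4 mid [650.5 110.4] ext [87.7 87.3]
(8, 19) 503 15.3 mid [650.5 110.4] ext [87.7 87.3]
(28, 42) 430 37.1 mid [650.  110.8] ext [68.  68.4]
(43, 58) 26 51.0 mid [654.4 101.3] ext [41.5 45.8]
(58, 75) 197 65.2 mid [650.3 110.7] ext [32.  32.3]
```

View pics/w7.png

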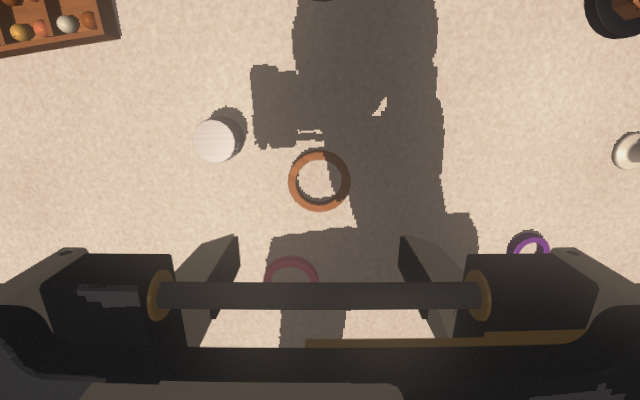

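Faceted bangle is seated (top at 37 mm). The round bangle is at pixel (319,180), centred between the jaws, with the tin (215,140) well clear.

```bash
python3 -m pendant '[{"linear":[-1.5,0.5,-50],"twist":0},{"linear":[-1.5,0.5,-105],"twist":0},{"linear":[-1.5,0.5,-145],"twist":0},{"linear":[-1.5,0.5,-162],"twist":0},{"linear":[-1.5,0.5,-169],"twist":0},{"linear":[-1.5,0.5,-169],"twist":0},{"linear":[-1.5,0.5,-169],"twist":0}]' 0 && python3 -m pendant '[{"linear":[0,0,0],"twist":0},{"linear":[0,0,0],"twist":0},{"linear":[0,0,0],"twist":0},{"linear":[0,0,0],"twist":0},{"linear":[0,0,0],"twist":0},{"linear":[0,0,0],"twist":0}]' 255 && python3 -m pendant '[{"linear":[0,0,50],"twist":0},{"linear":[0,0,110],"twist":0},{"linear":[30,-2,145],"twist":0},{"linear":[80,-5,145],"twist":0},{"linear":[130,-8,145],"twist":0},{"linear":[180,-11,145],"twist":0},{"linear":[219,-14,145],"twist":0},{"linear":[219,-14,145],"twist":0},{"linear":[219,-14,145],"twist":0}]'
python3 - <<'E'
from h import *
c=cap('wrist'); cv2.imwrite('pics/w8.png',c['frame']); W=xyz(c); Z=np.nan_to_num(W[...,2])
s=W[(np.hypot(W[...,0]-650,W[...,1]-111)<45)&(Z>135)&(Z<175)]; print(len(s),s.max(0),np.median(s,0))
E
```

```text
time: 20.7
tool_pos: [431.4, 125.3, 4.4]
tcp_rot: [-3.14, 0.0, -1.615]
contact_force: [0.5, 0.3, 0.1]
grip_width: 91.8
time: 21.45
tool_pos: [430.7, 125.3, 4.0]
tcp_rot: [-3.141, -0.0, -1.615]
contact_force: [-0.7, 0.2, 6.2]
grip_width: 67.3
time: 22.58
tool_pos: [648.4, 111.4, 147.9]
tcp_rot: [3.139, -0.0, -1.615]
contact_force: [-1.1, 0.4, -0.7]
grip_width: 66.9
5990 [682.95062876 154.47142093 174.99453309] [660.05342613 109.84162756 157.45124119]
```

View pics/w8.png

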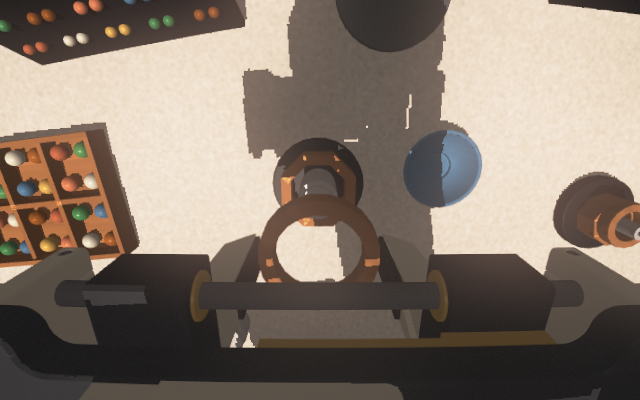

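```bash
python3 -m pendant '[{"linear":[2,0,-15],"twist":0},{"linear":[2,0,-45],"twist":0},{"linear":[2,0,-72],"twist":0},{"linear":[2,0,-92],"twist":0},{"linear":[2,0,-102],"twist":0},{"linear":[2,0,-106],"twist":0},{"linear":[2,0,-106],"twist":0},{"linear":[2,0,-106],"twist":0}]' && python3 -m pendant '[{"linear":[0,0,0],"twist":0},{"linear":[0,0,0],"twist":0},{"linear":[0,0,0],"twist":0},{"linear":[0,0,0],"twist":0},{"linear":[0,0,0],"twist":0}]' 0 && python3 -m pendant '[{"linear":[0,0,50],"twist":0},{"linear":[0,0,105],"twist":0},{"linear":[-30,0,140],"twist":0},{"linear":[-80,0,150],"twist":0},{"linear":[-130,0,150],"twist":0},{"linear":[-180,0,150],"twist":0},{"linear":[-220,0,150],"twist":0},{"linear":[-220,0,150],"twist":0},{"linear":[-220,0,150],"twist":0}]'
python3 - <<'E'
from h import *
t=cap('top'); cv2.imwrite('pics/top9.png',t['frame'][60:310,100:520].repeat(2,0)[:500].repeat(2,1)[:,:800]); T=xyz(t)
print('wide'); stack(T,650,111); print('slim'); stack(T,606,-181)
S=xyz(cap('scene')); print('wide scene'); stack(S,650,111); print('slim scene'); stack(S,606,-181)
Z=np.nan_to_num(T[...,2])
for n,x,y in(('tin',483,219),('cone',451,-225),('dish',666,-7)):
    m=(Z>8)&(Z<60)&(np.hypot(T[...,0]-x,T[...,1]-y)<50); print(n,m.sum(),T[m].mean(0) if m.any() else '')
E
```

```text
time: 23.62
tool_pos: [652.1, 111.3, 43.6]
tcp_rot: [-3.14, 0.0, -1.615]
contact_force: [0.3, -0.4, -0.8]
grip_width: 67.0
time: 24.25
tool_pos: [651.5, 111.3, 42.7]
tcp_rot: [3.141, -0.0, -1.615]
contact_force: [0.1, 0.3, 0.6]
grip_width: 91.9
time: 25.38
tool_pos: [432.5, 111.3, 193.3]
tcp_rot: [-3.14, 0.0, -1.615]
contact_force: [0.5, 0.4, 0.7]
grip_width: 91.8
wide
(9, 20) 432 15.3 mid [650.2 110.5] ext [86.8 87.5]
(8, 19) 420 15.2 mid [650.8 110.5] ext [89.2 87.5]
(28, 42) 150 36.4 mid [646.3 111. ] ext [60.9 68.7]
(43, 58) 408 51.0 mid [651.8 110.6] ext [67.  65.6]
(58, 75) 196 64.6 mid [650.3 110.6] ext [32.3 32.5]
slim
(9, 20) 571 15.4 mid [ 605.4 -181.8] ext [79.4 78.9]
(8, 19) 553 15.4 mid [ 605.4 -181.8] ext [79.4 78.9]
(28, 42) 101 36.2 mid [ 602.  -177.3] ext [41.3 40.2]
(43, 58) 221 51.0 mid [ 607.2 -181.4] ext [44.4 43.6]
(58, 75) 37 62.8 mid [ 605.  -181.5] ext [13.3 13.6]
wide scene
(9, 20) 343 14.4 mid [651.5 116.1] ext [89.  86.1]
(8, 19) 343 14.3 mid [651.5 116.1] ext [89.  86.1]
(28, 42) 145 35.9 mid [651.5 117.4] ext [69.9 62.4]
(43, 58) 337 50.0 mid [652.3 113.9] ext [67.8 68.9]
(58, 75) 159 63.6 mid [651.3 114.5] ext [34.9 35.2]
slim scene
(9, 20) 300 14.0 mid [ 605.7 -177. ] ext [79.5 80.2]
(8, 19) 309 13.6 mid [ 605.3 -177. ] ext [80.6 80.2]
(28, 42) 88 36.3 mid [ 606.4 -175.3] ext [47.1 46.1]
(43, 58) 157 49.3 mid [ 607.7 -179.3] ext [44.6 47.1]
tin 0 
cone 188 [ 449.70927775 -222.78443352   20.19974751]
dish 719 [665.59488383  -6.87058121  17.51828438]
```

View pics/top9.png

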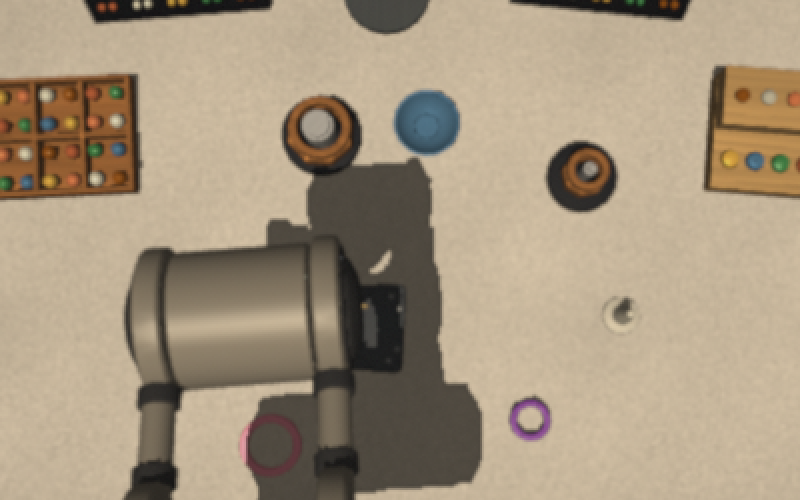

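Both stacks read 15/37/51 mm, as they should. In the crop they sit at (320,130) and (585,170). The arm hides the tin here, so I'll check it in the scene camera's depth before handing in.

Run:
```python
from h import *
def tin(S):
    Z=np.nan_to_num(S[...,2]); m=(Z>33)&(Z<46)&(np.hypot(S[...,0]-483,S[...,1]-219)<45); return m.sum(),S[m].mean(0).round(1) if m.any() else ''
print('before',tin(np.load('pics/scene1.npy')),'now',tin(xyz(cap('scene'))))
print(bot.close_job())
```

```text
before (np.int64(214), array([483.9, 225.7,  39.5])) now (np.int64(214), array([483.6, 225.6,  39.5]))
the job is handed in; nothing more can be done
None
```

All four rings are on their posts, and I handed the job in with about 25 s of the 106 s used. The faceted scarf ring is under the round one on the slim post, and the faceted bangle is under the round one on the wide post.

- **Stacks:** the last top and scene depth readings put each faceted top near 37 mm and each round top near 51 mm, as they should be with both rings lying flat. Ring and post centres agree within about 2 mm.
- **Bystanders:** the dish and cone read within about 2 mm of their starting positions. The arm hid the tin from the top camera, so I checked it in the scene camera, where it is unchanged. I never went near the pink and purple rings except to pass over them.
- **Forces:** the wrist force readings I saw stayed at about 6 N or below.
- **Disagreements:** the scene camera placed things 3 to 6 mm further in y than the top camera, the same way for stands and rings, so I put it down to calibration. The gripper read 44.3 mm on the round scarf ring, against its 46 mm diameter, but a look showed it held flat and centred.

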